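# Shut and lock the filling line's ball valve

### The arm

A 7-joint arm with a two-finger parallel gripper is mounted at the origin on the work surface. World frame = base frame: x ahead of the robot, y to its left, z up, the work surface at z = 0. Lengths are in m, angles in rad, forces in N, time in s.
With the tool pointing down it reaches from about 0.35 to 0.775 m from the base axis. Payload 3.1 kg.
Tool frame: the origin (TCP) lies midway between the tips of the shut fingers; the grasp point (between the pads) lies 19 mm behind it; z points along the fingers, y is the line along which they close (so a half turn about z gives the same grasp; the last joint's range is limited). The gripper opens to 85 mm and grips with 20 to 120 N. Pads are 22 mm wide; open, the fingers measure 114 mm over their backs; the gripper's body (76 mm by 85 mm) begins 54 mm behind the grasp point. The pads swing forward as they close: fully open they stand 13 mm farther back than shut.
Start: joints at [-1.244, 0.311, 0.014, 1.512, -0.004, 1.319, -0.027], TCP at [0.198, 0.513, 0.209] pointing down, gripper open.
Joint ranges: [-2.7, 2.7], [-0.3, 1.91], [-1.27, 1.3], [0.12, 2.57], [-1.44, 4.58], [0.2, 2.03], [-3.05, 3.05]. Speed limits (rad/s): [2.79, 2.79, 3.14, 3.14, 3.14, 3.14, 3.14].

### API

Orientations are given as a unit quaternion [w, x, y, z].
In Python, from workcell import ctrl gives the robot as it stands.
- The arm moves only by the tool servo_tool, never from a script. Its argument "steps" is a list of rows, each a list of 5 numbers: the shift along the tool's x, y, z in m, then the turn about the tool's z in units of 5 degrees (1.0 is 5 degrees), then the opening, from 0 (shut) to 1 (fully open). A call has 1 to 12 rows; each row shifts and turns the commanded pose from where the row before left it, along the tool's axes as they then stand; what a row does not reach is not made up. A row lasts 1/8 s, in which the tool goes at most 62.5 mm and 10.7 degrees, less where a joint would pass 70% of its speed; a pose out of reach is approached as far as the arm can. A call with a gripper value outside its range is refused whole. The fingers move at their own pace and stop on an object; "grip_force" is the grip in N (left out, the last holds). Time passes only in rows, so rows that do not move let the fingers close. It gives the time, the measured TCP pose, the force, the opening and the grip force at its end, in the units of the state.
- ctrl.get_obs(): the state, without advancing time (a new reading comes with each control period).
- ctrl.get_image(name): name is "scene" or "top" or "wrist"; returns the picture (480x640x3 uint8, blue, green, red); there is no depth.
- ctrl.get_calibration(name): a dict with "intrinsics" (3x3 intrinsics, pixels), "position" and "rotation" of the camera in the world. Camera axes: x right, y down, z forward; pixel columns grow to the right and rows downward; lengths in m; the calibration is good to about 2 mm. A picture is of the moment at which its call begins: read the wrist's pose just before it. get_calibration takes no time and is no camera call; for the wrist camera it gives the pose at the moment of the call.
- ctrl.sign_off(): hands the job in; it is judged then, once.
The state is a dict: "time_s": time; "joints": joint angles; "joint_vel": joint speeds; "joint_efforts": joint torques, N m; "ee_pos": TCP position; "tool_rot": TCP orientation; "force": force on the tool from outside, world axes, zero at the start; "ft_torque": the same for the moment, N m; "finger_gap": opening from 0.0 (shut) to 1.0 (fully open); "grip_force": force on a finger pad.
Only numpy, scipy, OpenCV 4.12 (cv2) and the standard library are available. Lean on these libraries where they do the work, as an engineer would, in place of code of your own. Each camera call takes 0.05 s, during which the arm holds its last target. There are 200 camera calls.

### The job

The flasks are filled: shut off the filling unit's ball valve with its locking lever. Draw the sprung locking slide out along the lever to its stop, swing the lever clockwise off the open notch and bring it round until the slide, let go, drops home by itself in the shut notch (find it by feel) and locks, without straining the lever against a notch. Leave the flask, the candle jar and the diffuser standing where they are.

Things in the scene. Friction and masses are not known exactly. Their poses are not given: they have to be found in the camera images.
- fill_unit: Bare steel filling unit fixed to the bench: 220 x 600 x 8 mm base plate with motor and pump at its -y end, a 34 mm pipe along y (axis 140 mm up, top 157 mm) through a ball valve (body top 178 mm) to a downturned spout over a drip tray at its +y end. Origin: on the bench below the valve's stem; y axis along the pipe to the spout, z up.
- pivot (a point): Point on the valve's vertical stem axis at mid thickness of the lever, 218 mm above the bench. The lever turns about this axis. Axes as fill_unit; it does not turn with the lever.
- open_notch (a point): Centre of the open notch, 40 mm from the stem on the +y side. Two flat steel sector plates under the lever (rim 45 mm from the stem, 202 to 211 mm up) have one notch each, 10 mm wide, cut into the rim: this one, and the shut notch, whose plate is clamped wherever the ball seals: 64 to 94 degrees of swing, not known beforehand. Elsewhere in the lever's swing the rim is smooth.
- lever (a joint): Swing of the valve lever, rad: 0 = open (lever along the pipe, pointing to the spout); grows clockwise seen from above; the shut notch lies somewhere from 1.12 to 1.64. With the slide held out the lever can be swung past it, up to 1.85. It turns stiffly (0.6 to 0.8 N m) and stays where it is left. Locked in a notch it has 0.025 rad of play each way and gives up to 0.04 more when pushed hard.
- lever_end (a point): Middle of the lever's black plastic hand grip, 160 mm from the stem axis, 218 mm up. The grip spans 130 to 202 mm from the stem, is 28 mm wide and 18 mm high (209 to 227 mm up); the rest of the lever is a flat steel bar 20 x 6 mm. Site axes: y outward along the lever, z up.
- latch (a joint): Travel of the sprung locking slide along the lever, m: 0 = home, tongue in a notch; 0.014 = drawn outward (away from the stem) to its stop. Spring pushes it home: 6 N at home, 10 N at the stop. Clear of a notch from 0.009. Let go off a notch it rests at 0.009, tongue riding on the rim, and jumps home when the lever brings it over a notch, locking the lever.
- latch_grip (a point): Centre of the locking slide, a dark ribbed steel block sleeved over the lever: 28 mm wide across the lever, 56 mm long along it (upper half 44 mm), 207 to 248 mm up. The point is 227 mm up and, slide home, 82 mm from the stem axis. Site axes: y outward along the lever (the way to draw it), z up.
- tongue: The slide's tongue under the lever, moving with the slide: a round steel nose 8 mm thick, 201 to 211 mm up, its axis 40 mm from the stem when home. Origin on that axis at the lever's underside (215 mm up), y outward along the lever. A sideways load on the lever pinches it in its notch.
- flask: Round glass refill flask with a black cap, 68 mm across, 92 mm tall, on the bench; origin under its centre. Bystander.
- candle_jar: Black candle jar with a steel lid, 84 mm across, 90 mm tall, on the bench; origin under its centre. Bystander.
- diffuser: Square glass reed diffuser, 66 mm square, 84 mm tall with its cap, reeds up to 187 mm, on the bench; origin under its centre. Bystander.

How it is judged:
On the way:
1. the slide is drawn out to its stop (at least 12 of 14 mm) with the lever still at the open notch (value of joint latch above 0.012 m and value of joint lever below 0.1 rad), for 0.1 s.
At the end, for the whole second after the job is handed in: The lever is swung over (more than 1.0 rad) and at rest (under 0.05 rad/s), the slide is home in the shut notch (within 2.5 mm of fully home), and the flask, candle jar and diffuser stand upright (within 0.15 rad) within 20 mm of where they were (value of joint lever above 1 rad and value of joint latch between -0.002 and 0.0025 m and velocity of joint lever between -0.05 and 0.05 rad/s and distance of each of flask, candle_jar, diffuser from where it was at the start of the episode below 0.02 m and angle between each of flask, candle_jar, diffuser's own z axis and vertical below 0.15 rad); the robot touches nothing.
It fails at once if the lever is strained against a notch: more than 110 N between tongue and notch (about 32 N pushed at the hand grip) (contact force between tongue and fill_unit above 110 N).
It also fails if it takes over 69 s, if anything falls off the work surface, if the arm or the gripper's body presses on something with over 40 N, if the wrist force passes 120 N, or if a joint passes its speed limit or range.

## Working session

There is one attempt and no reset: what is moved stays moved. The work goes in short steps, Python scripts to look and compute and a tool call to move; the robot and the scene stay as the last step left them, time stands still between calls to the robot, and variables do not carry over. Pictures are saved under pics/ and viewed, at most 10 in all, crops included, and the job is handed in when it is done.

Besides the shell and the picture viewer there is one more tool, called after "Call:" by a JSON object that holds its "op" and its "data", one argument or row to a line. servo_tool: Moves the arm, as the interface text tells. Its arguments: {"type":"object","properties":{"steps":{"type":"array","items":{"type":"array","items":{"type":"number"}}},"grip_force":{"type":"number"}},"required":["steps"]}

```bash
mkdir -p pics
python3 - <<'E'
from workcell import ctrl
import cv2
o=ctrl.get_obs()
for k in o: print(k,o[k])
for n in("scene","top"):
    c=ctrl.get_calibration(n); print(n,c)
    cv2.imwrite(f"pics/{n}0.png",ctrl.get_image(n))
E
```

```text
time_s 0.0
joints [-1.24370396  0.31173552  0.01401666  1.51307644 -0.00440259  1.31916624
 -0.02722593]
joint_vel [ 0.00087251  0.0008334   0.00204221  0.00029435 -0.0001684  -0.00123469
 -0.00059827]
joint_efforts [ 4.39842661e-04 -3.79922926e+01  1.46393543e-01 -2.30593246e+01
  1.24487380e-02  1.37213440e-02 -2.35909596e-05]
ee_pos [0.19799031 0.51229119 0.20750794]
tool_rot [-1.65685467e-04  1.83339771e-01  9.83048901e-01 -1.16566981e-03]
force [-0.07266049 -0.26973336  0.46825105]
ft_torque [-3.24044349e-02  2.19370036e-03  3.97872319e-05]
grip_force 0.0
finger_gap 1.0021336643393841
scene {'intrinsics': array([[543.26845055,   0.        , 321.57649287],
       [  0.        , 543.26845055, 238.92682562],
       [  0.        ,   0.        ,   1.        ]]), 'position': array([ 1.33194426, -0.58886001,  0.72862487]), 'rotation': array([-0.42351235,  0.8015221 ,  0.3664875 , -0.20949111])}
top {'intrinsics': array([[504.43048288,   0.        , 312.49966521],
       [  0.        , 504.43048288, 241.40258067],
       [  0.        ,   0.        ,   1.        ]]), 'position': array([ 0.46303819, -0.050469  ,  0.93777599]), 'rotation': array([-0.07075364,  0.71081792, -0.69770997,  0.05415353])}
```

View pics/scene0.png

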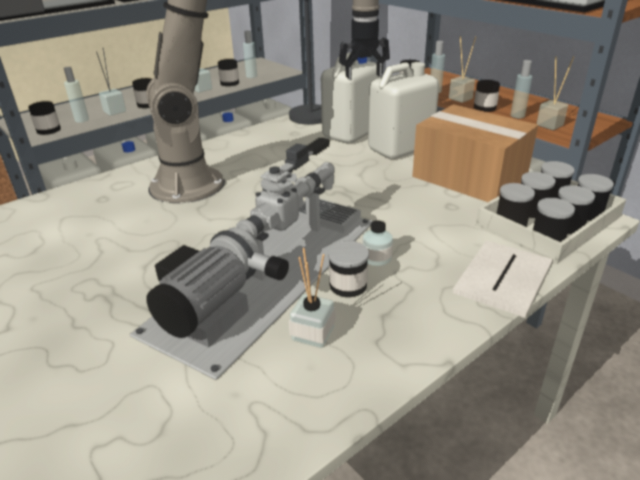

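View pics/top0.png

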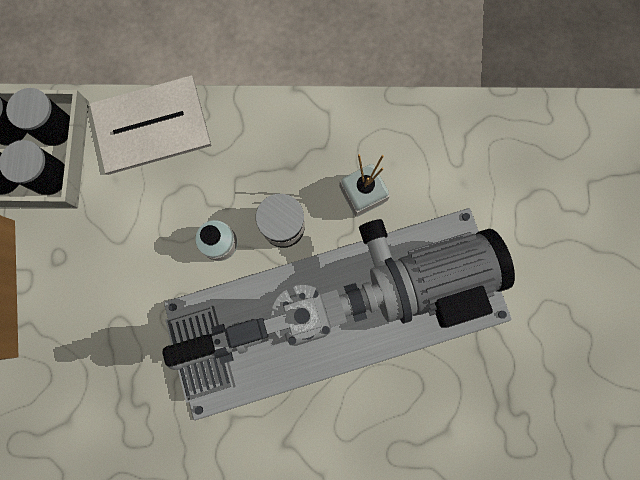

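The top view shows the stem near (302,316), the slide near (246,331) and the black grip near (188,348). The flask, jar and diffuser are at (215,240), (280,220) and (365,190).

```bash
cat > h.py <<'E'
import numpy as np, cv2
from scipy.spatial.transform import Rotation as R
from workcell import ctrl
def ray(n,u,v,z,c=None):
    c=c or ctrl.get_calibration(n); K=c["intrinsics"]; q=c["rotation"]
    d=R.from_quat([*q[1:],q[0]]).apply(np.linalg.inv(K)@[u,v,1]); p=np.array(c["position"])
    return p+d*(z-p[2])/d[2]
def tool(o):
    q=o["tool_rot"]; return R.from_quat([*q[1:],q[0]]).as_matrix()
E
python3 - <<'E'
from h import *
im=cv2.imread("pics/top0.png")
cv2.imwrite("pics/crop.png",cv2.resize(im[270:390,150:350],None,fx=4,fy=4,interpolation=cv2.INTER_CUBIC))
b=[ray("top",u,v,.010)[:2] for u,v in((172,307),(198,410),(502,314),(465,215))]
print("bolts",np.round(b,4))
g=cv2.cvtColor(im,cv2.COLOR_BGR2GRAY)
m=(g<45).astype(np.uint8); m[:, :155]=0; m[:,222:]=0; m[:325]=0; m[375:]=0
cs=max(cv2.findContours(m,0,2)[0],key=cv2.contourArea); r=cv2.minAreaRect(cs); print(r,cv2.contourArea(cs)); print("grip",ray("top",*r[0],.224))
print("stem",ray("top",302,316,.222))
E
```

```text
bolts [[ 0.502   0.2288]
 [ 0.3219  0.1698]
 [ 0.5011 -0.3722]
 [ 0.6837 -0.3117]]
((192.0, 345.5), (41.0, 58.0), 90.0) 1162.5
grip [0.44033075 0.1326097  0.224     ]
stem [ 0.48411932 -0.01970279  0.222     ]
```

View pics/crop.png

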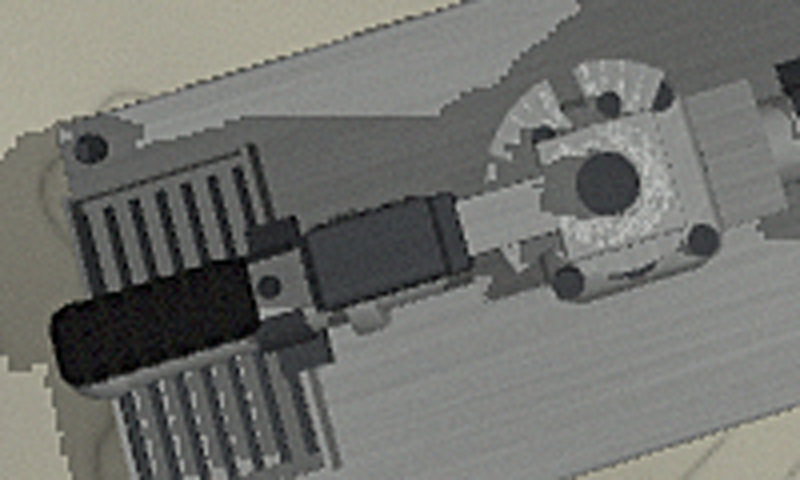

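The crop shows the grip's top centred near full-image (189.5,351.3), the slide's top near (243.8,333) and the stem at (302,316). A gap in the rim shows on the +x side.

Run:
```python
from h import *
a=np.radians(108.45);u=np.array([np.cos(a),np.sin(a)]);n=np.array([u[1],-u[0]])
P={}
for k,c,z in(("stem",(302,316),.23),("grip",(189.5,351.3),.227),("slide",(243.8,333),.248),("flask",(210,235),.09),("jar",(280,220),.09),("diff",(366,184),.084),("gap",(150+575/4,270+88/4),.211)):
    P[k]=ray("top",*c,z)[:2]
    d=P[k]-P["stem"]; print(k,P[k].round(4),"along",(d@u).round(4),"right",(d@n).round(4),"az swing",np.degrees(np.arctan2(d@n,d@u)).round(1))
```

```text
stem [ 0.4839 -0.02  ] along 0.0 right 0.0 az swing 0.0
grip [0.4325 0.1348] along 0.1632 right 0.0003 az swing 0.1
slide [0.4591 0.0572] along 0.0811 right 0.0009 az swing 0.7
flask [0.6227 0.1476] along 0.1151 right 0.1847 az swing 58.1
jar [0.6509 0.0279] along -0.0074 right 0.1736 az swing 92.4
diff [ 0.7192 -0.1204] along -0.1696 right 0.1914 az swing 131.5
gap [ 0.5184 -0.0065] along 0.0019 right 0.037 az swing 87.0
```

Call:
{"op": "servo_tool", "data": {
  "steps": [
    [0,0,-0.05,0,1],
    [0,0,-0.05,0,1],
    [-0.0406,-0.033,0,0,1],
    [-0.0406,-0.033,0,0,1],
    [-0.0406,-0.033,0,0,1],
    [-0.0406,-0.033,0,0,1],
    [-0.0406,-0.033,0,0,1],
    [-0.0406,-0.033,0,0,1],
    [-0.0406,-0.033,0,0,1],
    [-0.0406,-0.033,0,0,1],
    [-0.0406,-0.033,0,0,1],
    [-0.0406,-0.033,0,0,1]
  ]
}}

```text
time_s: 1.6
ee_pos: [0.4583, 0.0575, 0.3083]
tool_rot: [-0.0, 0.183, 0.983, 0.0]
force: [0.2, 0.5, -0.4]
finger_gap: 1.0
grip_force: 0.0
```

Call:
{"op": "servo_tool", "data": {
  "steps": [
    [0,0,0,2,0.7],
    [0,0,0,2,0.7],
    [0,0,0,2,0.7],
    [0,0,0,2,0.7],
    [0,0,0,2.1,0.7],
    [0,0,0,0,0.7],
    [0,0,0,0,0.7]
  ]
}}

```text
time_s: 2.48
ee_pos: [0.4578, 0.0589, 0.3084]
tool_rot: [-0.0, 0.584, 0.812, -0.0]
force: [0.2, 0.2, -0.5]
finger_gap: 0.702
grip_force: 0.0
```

```bash
cat >> h.py <<'E'
PIV=np.array([.484,-.019])
def U(s=0):  # lever direction at swing s
    a=np.radians(108.45)-s; return np.array([np.cos(a),np.sin(a)])
def goto(xy,z,s):
    "shift in tool axes and turn units (tool y across the lever)"
    o=ctrl.get_obs(); M=tool(o); p=o["ee_pos"]; d=M.T@(np.array([*xy,z])-p)
    w=np.degrees(np.arctan2(M[1,0],M[0,0])-(np.radians(108.45)-s)); w=(w+180)%360-180
    print("t",o["time_s"],"pos",p.round(4),"shift",d.round(4),"turn units",round(w/5,3),"tilt",M[2].round(3),"F",o["force"].round(1),"gap",round(o["finger_gap"],3),"q7",o["joints"][6].round(2))
E
python3 - <<'E'
from h import *
goto(PIV+.082*U(),.21,0)
c=ctrl.get_calibration("wrist"); cv2.imwrite("pics/w1.png",ctrl.get_image("wrist")); print(c)
E
```

```text
t 2.475 pos [0.4578 0.0589 0.3084] shift [-0.0002  0.0002  0.0984] turn units 0.015 tilt [ 0.    -0.001 -1.   ] F [ 0.2  0.2 -0.5] gap 0.702 q7 0.21
{'intrinsics': array([[360.82792848,   0.        , 321.46193196],
       [  0.        , 360.82792848, 238.55130896],
       [  0.        ,   0.        ,   1.        ]]), 'position': array([0.43310515, 0.13208799, 0.47365503]), 'rotation': array([0.15279324, 0.97507185, 0.15901865, 0.02453923])}
```

View pics/w1.png

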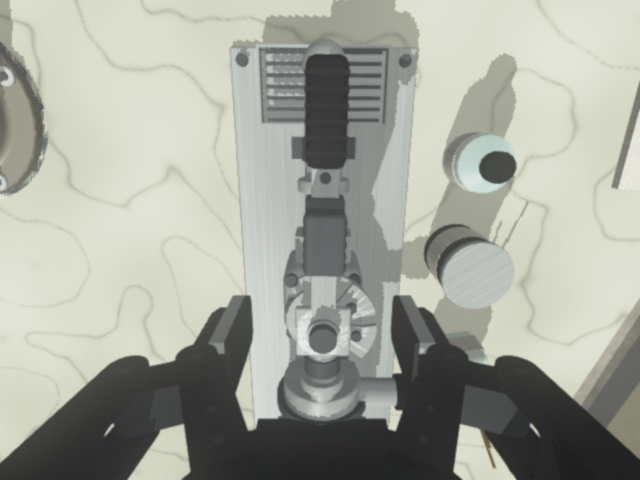

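The wrist view shows the slide's top face near (325,241), the grip near (327,110) and the stem near (323,338), with the fingers on either side of the lever line.

Run:
```python
from h import *
u=U();n=np.array([u[1],-u[0]])
for k,c,z in(("slide",(324.5,243),.248),("grip",(327,112),.227),("stem",(323,336),.23)):
    p=ray("wrist",*c,z)[:2]; d=p-PIV; print(k,p.round(4),(d@u).round(4),(d@n).round(4))
```

```text
slide [0.4589 0.061 ] 0.0838 0.0015
grip [0.4343 0.1394] 0.166 0.003
stem [ 0.4842 -0.0172] 0.0016 0.0008
```

Call:
{"op": "servo_tool", "data": {
  "steps": [
    [0,0,0.033,0,0.7],
    [0,0,0.033,0,0.7],
    [0,0,0.032,0,0.7],
    [0,0,0,0,0.7]
  ]
}}

```text
time_s: 3.02
ee_pos: [0.4558, 0.0587, 0.2085]
tool_rot: [-0.002, 0.585, 0.811, -0.002]
force: [0.8, 0.5, 0.4]
finger_gap: 0.702
grip_force: 0.0
```

Call:
{"op": "servo_tool", "data": {
  "steps": [
    [0,0,0,0,0.35],
    [0,0,0,0,0.3],
    [0,0,0,0,0.2],
    [0,0,0,0,0.2],
    [0,0,0,0,0.2],
    [0,0,0,0,0.2]
  ],
  "grip_force": 50
}}

```text
time_s: 3.78
ee_pos: [0.4597, 0.0592, 0.2125]
tool_rot: [0.001, 0.585, 0.811, 0.002]
force: [1.0, 1.0, 6.4]
finger_gap: 0.313
grip_force: 50.1
```

Run:
```python
from h import *
goto(PIV+.082*U(),.21,0)
```

```text
t 3.775 pos [0.4597 0.0592 0.2125] shift [ 0.0001 -0.0017  0.0025] turn units -0.017 tilt [-0.     0.005 -1.   ] F [1.  1.  6.4] gap 0.313 q7 0.23
```

Call:
{"op": "servo_tool", "data": {
  "steps": [
    [0.002,0,0,0,0.2],
    [0.002,0,0,0,0.2],
    [0.002,0,0,0,0.2],
    [0.002,0,0,0,0.2],
    [0.002,0,0,0,0.2],
    [0.002,0,0,0,0.2],
    [0.002,0,0,0,0.2],
    [0,0,0,0,0.2]
  ]
}}

```text
time_s: 4.78
ee_pos: [0.4571, 0.0675, 0.2125]
tool_rot: [0.005, 0.587, 0.81, 0.0]
force: [3.9, -7.3, 4.3]
finger_gap: 0.307
grip_force: 49.8
```

Run:
```python
from h import *
goto(PIV+.082*U(),.21,0); o=ctrl.get_obs(); print(tool(o).T@o["force"])
```

```text
t 4.775 pos [0.4571 0.0675 0.2125] shift [-0.0086 -0.0018  0.0025] turn units -0.056 tilt [-0.008  0.006 -1.   ] F [ 3.9 -7.3  4.3] gap 0.307 q7 0.2
[-8.23148639  1.46400498 -4.18872336]
```

Call:
{"op": "servo_tool", "data": {
  "steps": [
    [0.002,0,0,0,0.2],
    [0.002,0,0,0,0.2],
    [0.002,0,0,0,0.2],
    [0.002,0,0,0,0.2],
    [0.001,0,0,0,0.2],
    [0,0,0,0,0.2],
    [0,0,0,0,0.2]
  ]
}}

```text
time_s: 5.65
ee_pos: [0.4556, 0.0724, 0.2125]
tool_rot: [0.007, 0.588, 0.809, -0.001]
force: [7.3, -12.8, 2.4]
finger_gap: 0.312
grip_force: 49.6
```

Run:
```python
from h import *
goto(PIV+.082*U(),.21,0); o=ctrl.get_obs(); print(tool(o).T@o["force"])
```

```text
t 5.65 pos [0.4556 0.0724 0.2125] shift [-0.0137 -0.0019  0.0026] turn units -0.083 tilt [-0.013  0.006 -1.   ] F [  7.3 -12.8   2.4] gap 0.312 q7 0.18
[-14.44127905   3.04118592  -2.15846026]
```

Call:
{"op": "servo_tool", "data": {
  "steps": [
    [-0.0001,0.0046,0,0.5,0.2],
    [-0.0001,0.0046,0,0.5,0.2],
    [-0.0001,0.0046,0,0.5,0.2],
    [-0.0001,0.0046,0,0.5,0.2],
    [-0.0001,0.0046,0,0.5,0.2],
    [-0.0001,0.0046,0,0.5,0.2],
    [-0.0001,0.0046,0,0.5,0.2],
    [-0.0001,0.0046,0,0.5,0.2],
    [0,0,0,0,0.2]
  ]
}}

```text
time_s: 6.78
ee_pos: [0.4886, 0.0769, 0.2124]
tool_rot: [0.005, 0.719, 0.695, -0.003]
force: [-1.0, -12.4, 7.7]
finger_gap: 0.312
grip_force: 50.2
```

```bash
cat >> h.py <<'E'
def polar():
    o=ctrl.get_obs(); d=o["ee_pos"][:2]-PIV; a=108.45-np.degrees(np.arctan2(d[1],d[0])); M=tool(o)
    w=108.45-np.degrees(np.arctan2(M[1,0],M[0,0]))
    print("t",o["time_s"],"r",np.hypot(*d).round(4),"swing",a.round(2),"toolyaw",round(w,2),"z",o["ee_pos"][2].round(4),"Ftool",(M.T@o["force"]).round(1),"tau",o["ft_torque"].round(2),"gap",round(o["finger_gap"],3),"q7",o["joints"][6].round(2))
E
python3 - <<'E'
from h import *
polar()
E
```

```text
t 6.775 r 0.096 swing 21.18 toolyaw 20.47 z 0.2124 Ftool [-12.5  -0.5  -7.6] tau [-2.6   0.05  0.13] gap 0.312 q7 -0.12
```

Call:
{"op": "servo_tool", "data": {
  "steps": [
    [-0.0001,0.0046,0,0.5,0.2],
    [-0.0001,0.0046,0,0.5,0.2],
    [-0.0001,0.0046,0,0.5,0.2],
    [-0.0001,0.0046,0,0.5,0.2],
    [-0.0001,0.0046,0,0.5,0.2],
    [-0.0001,0.0046,0,0.5,0.2],
    [-0.0001,0.0046,0,0.5,0.2],
    [-0.0001,0.0046,0,0.5,0.2],
    [-0.0001,0.0046,0,0.5,0.2],
    [-0.0001,0.0046,0,0.5,0.2],
    [-0.0001,0.0046,0,0.5,0.2],
    [0,0,0,0,0.2]
  ]
}}

```text
time_s: 8.28
ee_pos: [0.5325, 0.0641, 0.2123]
tool_rot: [0.003, 0.864, 0.503, -0.005]
force: [-9.5, -10.8, 12.6]
finger_gap: 0.312
grip_force: 50.8
```

Run:
```python
from h import *
polar()
```

```text
t 8.275 r 0.0962 swing 48.74 toolyaw 48.0 z 0.2123 Ftool [-14.3  -2.9 -12.4] tau [-2.26  1.78 -0.15] gap 0.312 q7 -0.49
```

Call:
{"op": "servo_tool", "data": {
  "steps": [
    [-0.0001,0.0046,-0.001,0.5,0.2],
    [-0.0001,0.0046,0,0.5,0.2],
    [-0.0001,0.0046,0,0.5,0.2],
    [-0.004,0,0,0,0.2],
    [-0.004,0,0,0,0.2],
    [-0.003,0,0,0,0.2],
    [0,0,0,0,0.2]
  ]
}}

```text
time_s: 9.15
ee_pos: [0.5396, 0.0531, 0.2125]
tool_rot: [0.001, 0.894, 0.448, -0.001]
force: [-2.3, -5.0, 5.7]
finger_gap: 0.312
grip_force: 50.1
```

Run:
```python
from h import *
polar()
```

```text
t 9.15 r 0.0911 swing 56.1 toolyaw 55.27 z 0.2125 Ftool [-5.4  1.2 -5.7] tau [-1.1   0.55 -0.27] gap 0.312 q7 -0.58
```

Call:
{"op": "servo_tool", "data": {
  "steps": [
    [0,0,0,0,0.7],
    [0,0,0,0,0.7],
    [0,0,0,0,0.7],
    [0.0225,0,0,0,0.7],
    [0.0225,0,0,0,0.7],
    [0.0225,0,0,0,0.7],
    [0,0,0,0,0.45],
    [0,0,0,0,0.45],
    [0,0,0,0,0.45]
  ]
}}

```text
time_s: 10.28
ee_pos: [0.5802, 0.1093, 0.2118]
tool_rot: [0.0, 0.894, 0.448, -0.0]
force: [0.1, -0.4, -0.3]
finger_gap: 0.45
grip_force: 0.0
```

Run:
```python
from h import *
polar()
cv2.imwrite("pics/t2.png",ctrl.get_image("top")[200:400,150:450].repeat(2,0).repeat(2,1))
```

```text
t 10.275 r 0.1604 swing 55.33 toolyaw 55.18 z 0.2118 Ftool [-0.3  0.3  0.3] tau [ 0.    0.02 -0.01] gap 0.45 q7 -0.64
```

View pics/t2.png

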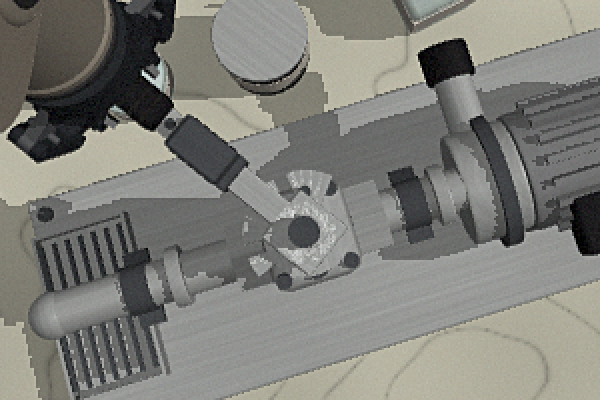

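The slide rests on the rim at crop (205,152), with the lever at about 55°. The gripper straddles the hand grip and the bystanders are untouched. Next I push in small arcs.

Call:
{"op": "servo_tool", "data": {
  "steps": [
    [0,0.0035,0,0.25,0.45],
    [0,0.0035,0,0.25,0.45],
    [0,0.0035,0,0.25,0.45],
    [-0.0002,0.0035,0,0.25,0.45],
    [0,0.0035,0,0.25,0.45],
    [0,0,0,0,0.45]
  ]
}}

```text
time_s: 11.08
ee_pos: [0.5943, 0.099, 0.2115]
tool_rot: [0.0, 0.917, 0.399, -0.0]
force: [-0.5, 0.1, 0.4]
finger_gap: 0.45
grip_force: 0.0
```

Run:
```python
from h import *
polar()
```

```text
t 11.075 r 0.1615 swing 61.51 toolyaw 61.38 z 0.2115 Ftool [-0.2 -0.5 -0.4] tau [ 0.03  0.04 -0.04] gap 0.45 q7 -0.71
```

Call:
{"op": "servo_tool", "data": {
  "steps": [
    [0,0.0035,0,0.25,0.45],
    [0,0.0035,0,0.25,0.45],
    [-0.0002,0.0035,0,0.25,0.45],
    [0,0,0,0,0.45]
  ]
}}

```text
time_s: 11.58
ee_pos: [0.6016, 0.0914, 0.2116]
tool_rot: [0.0, 0.929, 0.369, -0.0]
force: [-0.5, 1.1, 0.1]
finger_gap: 0.45
grip_force: 0.0
```

Run:
```python
from h import *
polar()
```

```text
t 11.575 r 0.1614 swing 65.26 toolyaw 65.14 z 0.2116 Ftool [ 0.4 -1.1 -0.1] tau [-0.03 -0.02 -0.05] gap 0.45 q7 -0.75
```

Run:
```python
from h import *
cv2.imwrite("pics/t3.png",ctrl.get_image("top")[200:400,150:450].repeat(2,0).repeat(2,1))
```

```text
(no output)
```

View pics/t3.png

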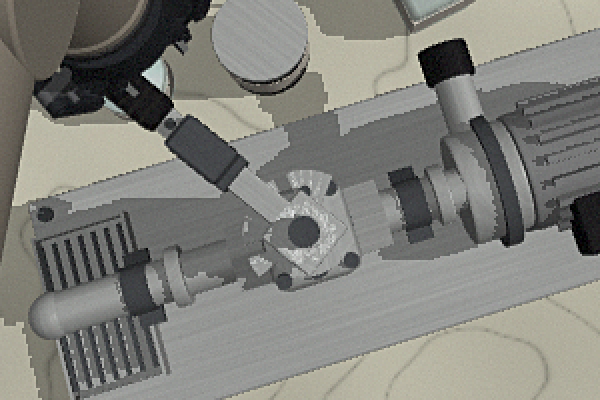

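The lever has not moved: the slide is still at (205,152), though the gripper went on to 65°. The finger must be passing over or missing the grip, so I check with the wrist camera.

Run:
```python
from h import *
cv2.imwrite("pics/w3.png",ctrl.get_image("wrist"))
```

```text
(no output)
```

View pics/w3.png

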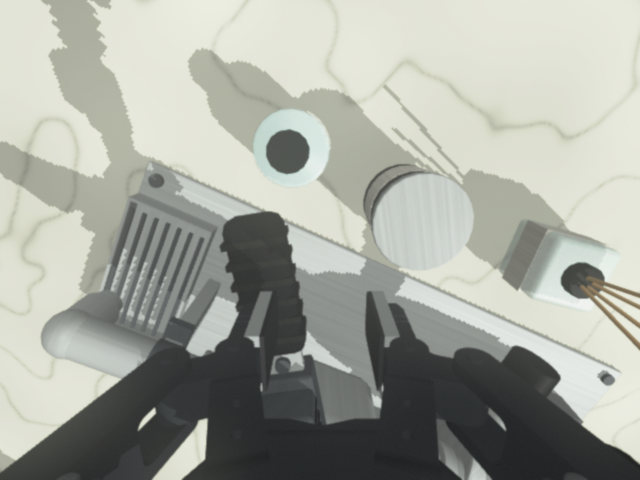

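The wrist view shows the left finger at about (265,330) lying over the black grip (220–305, 215–350), so the tips were too high. I back off, lower the tool and push again.

Call:
{"op": "servo_tool", "data": {
  "steps": [
    [0.001,-0.007,0,-0.5,0.7],
    [0,-0.007,0,-0.5,0.7],
    [0,-0.007,0,-0.5,0.7],
    [0,-0.007,0,-0.5,0.7],
    [0,0,0.007,0,0.7],
    [0,0,0.007,0,0.7],
    [0,0,0,0,0.45],
    [0,0,0,0,0.45],
    [0,0,0,0,0.45]
  ]
}}

```text
time_s: 12.8
ee_pos: [0.582, 0.1115, 0.1978]
tool_rot: [0.0, 0.894, 0.449, 0.0]
force: [-0.2, -0.0, -0.3]
finger_gap: 0.451
grip_force: 0.0
```

Call:
{"op": "servo_tool", "data": {
  "steps": [
    [0,0.0035,0,0.25,0.45],
    [0,0.0035,0,0.25,0.45],
    [0,0.0035,0,0.25,0.45],
    [0,0,0,0,0.45]
  ]
}}

```text
time_s: 13.3
ee_pos: [0.5891, 0.1059, 0.1976]
tool_rot: [-0.001, 0.908, 0.42, -0.001]
force: [-4.7, 1.4, 2.9]
finger_gap: 0.448
grip_force: 2.1
```

Run:
```python
from h import *
polar()
```

```text
t 13.3 r 0.1632 swing 58.53 toolyaw 58.81 z 0.1976 Ftool [-2.  -4.5 -2.9] tau [ 0.36  0.96 -0.02] gap 0.448 q7 -0.68
```

Call:
{"op": "servo_tool", "data": {
  "steps": [
    [0,0.0035,0,0.25,0.45],
    [0,0.0035,0,0.25,0.45],
    [-0.0002,0.0035,0,0.25,0.45],
    [0,0,0,0,0.45]
  ]
}}

```text
time_s: 13.8
ee_pos: [0.5973, 0.0987, 0.1975]
tool_rot: [-0.001, 0.921, 0.39, -0.0]
force: [-3.6, 1.7, 1.9]
finger_gap: 0.453
grip_force: 2.0
```

Call:
{"op": "servo_tool", "data": {
  "steps": [
    [0,0.0035,0,0.25,0.45],
    [0,0.0035,0,0.25,0.45],
    [-0.0002,0.0035,0,0.25,0.45],
    [0,0,0,0,0.45]
  ]
}}

```text
time_s: 14.3
ee_pos: [0.6053, 0.0905, 0.1976]
tool_rot: [0.0, 0.933, 0.359, 0.0]
force: [-4.1, 1.7, 2.1]
finger_gap: 0.452
grip_force: 1.8
```

Call:
{"op": "servo_tool", "data": {
  "steps": [
    [0,0.0035,0,0.25,0.45],
    [0,0.0035,0,0.25,0.45],
    [-0.0002,0.0035,0,0.25,0.45],
    [0,0,0,0,0.45]
  ]
}}

```text
time_s: 14.8
ee_pos: [0.6121, 0.0825, 0.1976]
tool_rot: [0.0, 0.944, 0.329, 0.0]
force: [-3.1, 3.4, 2.3]
finger_gap: 0.45
grip_force: 1.9
```

Call:
{"op": "servo_tool", "data": {
  "steps": [
    [0,0.0035,0,0.25,0.45],
    [0,0.0035,0,0.25,0.45],
    [-0.0002,0.0035,0,0.25,0.45],
    [0,0,0,0,0.45]
  ]
}}

```text
time_s: 15.3
ee_pos: [0.6185, 0.0738, 0.1976]
tool_rot: [0.0, 0.955, 0.297, 0.001]
force: [-2.5, 2.8, 0.1]
finger_gap: 0.451
grip_force: 1.6
```

Call:
{"op": "servo_tool", "data": {
  "steps": [
    [0,0.0035,0,0.25,0.45],
    [0,0.0035,0,0.25,0.45],
    [-0.0002,0.0035,0,0.25,0.45],
    [0,0,0,0,0.45]
  ]
}}

```text
time_s: 15.8
ee_pos: [0.6243, 0.0647, 0.1977]
tool_rot: [0.0, 0.964, 0.266, 0.001]
force: [-0.8, 3.4, 1.2]
finger_gap: 0.452
grip_force: 1.6
```

Run:
```python
from h import *
polar()
```

```text
t 15.8 r 0.1634 swing 77.61 toolyaw 77.62 z 0.1977 Ftool [ 1.1 -3.4 -1.2] tau [ 0.77  0.12 -0.02] gap 0.452 q7 -0.9
```

Call:
{"op": "servo_tool", "data": {
  "steps": [
    [0,0.0035,0,0.25,0.45],
    [0,0.0035,0,0.25,0.45],
    [-0.0002,0.0035,0,0.25,0.45],
    [0,0,0,0,0.45]
  ]
}}

```text
time_s: 16.3
ee_pos: [0.6291, 0.0542, 0.1977]
tool_rot: [0.001, 0.972, 0.234, 0.0]
force: [0.4, 1.9, 0.7]
finger_gap: 0.448
grip_force: 0.7
```

Call:
{"op": "servo_tool", "data": {
  "steps": [
    [0,0.0035,0,0.25,0.45],
    [0,0.0035,0,0.25,0.45],
    [0,0,0,0,0.45]
  ]
}}

```text
time_s: 16.68
ee_pos: [0.6315, 0.0489, 0.1976]
tool_rot: [0.0, 0.977, 0.213, -0.0]
force: [-0.8, 2.5, 0.6]
finger_gap: 0.452
grip_force: 1.2
```

Call:
{"op": "servo_tool", "data": {
  "steps": [
    [0,0.0035,0,0.25,0.45],
    [0,0.0035,0,0.25,0.45],
    [0,0,0,0,0.45]
  ]
}}

```text
time_s: 17.05
ee_pos: [0.6343, 0.0425, 0.1976]
tool_rot: [0.0, 0.982, 0.191, -0.0]
force: [-1.7, 2.9, 1.2]
finger_gap: 0.453
grip_force: 1.5
```

Run:
```python
from h import *
polar()
```

```text
t 17.05 r 0.1624 swing 86.18 toolyaw 86.39 z 0.1976 Ftool [-0.5 -3.3 -1.2] tau [0.47 0.47 0.06] gap 0.453 q7 -1.0
```

Call:
{"op": "servo_tool", "data": {
  "steps": [
    [0,0.0035,0,0.25,0.45],
    [0,0.0035,0,0.25,0.45],
    [0,0,0,0,0.45]
  ]
}}

```text
time_s: 17.42
ee_pos: [0.635, 0.0397, 0.1974]
tool_rot: [-0.003, 0.985, 0.171, -0.002]
force: [-6.7, 6.1, 3.0]
finger_gap: 0.451
grip_force: 4.0
```

Resistance is rising and the motion has stalled at about 87°. I unload and look.

Call:
{"op": "servo_tool", "data": {
  "steps": [
    [0,-0.004,0,-0.25,0.45],
    [0,-0.004,0,-0.25,0.45],
    [0,0,0,0,0.45]
  ]
}}

```text
time_s: 17.8
ee_pos: [0.635, 0.0431, 0.1978]
tool_rot: [0.001, 0.981, 0.191, 0.001]
force: [0.8, 0.0, -0.3]
finger_gap: 0.452
grip_force: 0.0
```

Run:
```python
from h import *
polar()
cv2.imwrite("pics/t4.png",cv2.resize(ctrl.get_image("top")[200:350,225:375],None,fx=4,fy=4,interpolation=cv2.INTER_CUBIC))
```

```text
t 17.8 r 0.1633 swing 86.1 toolyaw 86.37 z 0.1978 Ftool [0.8 0.3 0.3] tau [ 0.06  0.01 -0.  ] gap 0.452 q7 -1.0
```

View pics/t4.png

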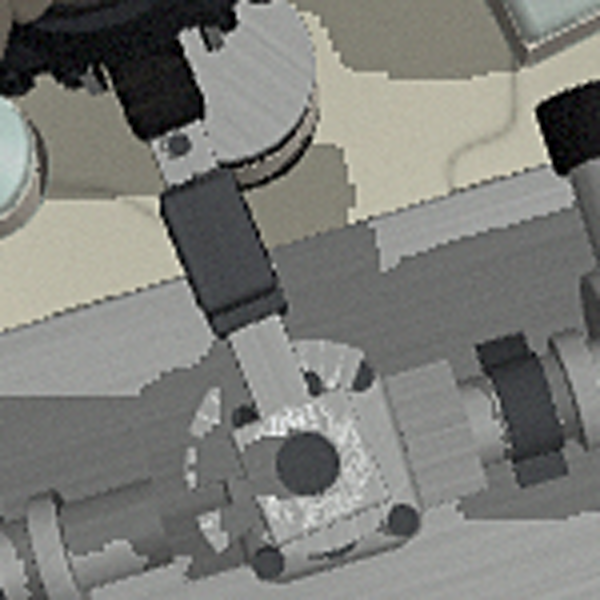

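The slide's top face is near crop (220,243), and its inner end is as close to the stem as it was at home. I check this by ray casting, then press a little further to confirm the lock.

Run:
```python
from h import *
s=ray("top",302,315.5,.23)[:2]
for k,c in(("home",(243.8,333)),("rim",(150+205/2,200+152/2)),("now",(225+220/4,200+243/4))):
    d=ray("top",*c,.248)[:2]-s; print(k,np.hypot(*d).round(4),108.45-np.degrees(np.arctan2(d[1],d[0])))
```

```text
home 0.0813 0.19387441488841262
rim 0.0861 55.52192888817054
now 0.0802 85.34223601385115
```

Call:
{"op": "servo_tool", "data": {
  "steps": [
    [0,0.004,0,0.25,0.45],
    [0,0.004,0,0.25,0.45],
    [0,0.004,0,0.15,0.45],
    [0,0,0,0,0.45]
  ]
}}

```text
time_s: 18.35
ee_pos: [0.6361, 0.0391, 0.1974]
tool_rot: [-0.005, 0.986, 0.166, -0.002]
force: [-6.6, 7.8, 3.9]
finger_gap: 0.447
grip_force: 4.9
```

Run:
```python
from h import *
polar()
```

```text
t 18.35 r 0.1628 swing 87.54 toolyaw 89.33 z 0.1974 Ftool [-3.7 -9.6 -3.8] tau [1.76 1.42 0.13] gap 0.447 q7 -1.03
```

Call:
{"op": "servo_tool", "data": {
  "steps": [
    [0,-0.0034,0,-0.24,0.45],
    [0,-0.0034,0,-0.24,0.45],
    [0,-0.0034,0,-0.24,0.45],
    [0,-0.0034,0,-0.24,0.45],
    [0,-0.0034,0,-0.2,0.45],
    [0,-0.0034,0,-0.2,0.45],
    [0,-0.0034,0,-0.2,0.45],
    [0,0,0,0,0.45]
  ]
}}

```text
time_s: 19.35
ee_pos: [0.6298, 0.0537, 0.1976]
tool_rot: [0.001, 0.973, 0.23, 0.0]
force: [1.8, -2.3, -1.2]
finger_gap: 0.453
grip_force: 1.6
```

Run:
```python
from h import *
polar()
```

```text
t 19.35 r 0.1629 swing 81.93 toolyaw 81.83 z 0.1976 Ftool [0.6 2.9 1.2] tau [-0.59 -0.29 -0.03] gap 0.453 q7 -0.94
```

Call:
{"op": "servo_tool", "data": {
  "steps": [
    [0,-0.0034,0,-0.2,0.45],
    [0,-0.0034,0,-0.2,0.45],
    [0,0,0,0,0.45]
  ]
}}

```text
time_s: 19.73
ee_pos: [0.6261, 0.0612, 0.1976]
tool_rot: [-0.0, 0.969, 0.248, -0.0]
force: [1.7, -1.6, -1.1]
finger_gap: 0.452
grip_force: 1.6
```

Run:
```python
from h import *
polar()
```

```text
t 19.725 r 0.1632 swing 79.0 toolyaw 79.74 z 0.1976 Ftool [0.7 2.2 1.1] tau [-0.61 -0.26 -0.04] gap 0.452 q7 -0.92
```

Call:
{"op": "servo_tool", "data": {
  "steps": [
    [0,-0.0034,0,-0.2,0.45],
    [0,-0.0034,0,-0.2,0.45],
    [0,0,0,0,0.45]
  ]
}}

```text
time_s: 20.1
ee_pos: [0.6243, 0.0638, 0.1976]
tool_rot: [0.003, 0.965, 0.263, 0.001]
force: [4.5, -6.8, -3.9]
finger_gap: 0.452
grip_force: 4.1
```

Run:
```python
from h import *
polar()
cv2.imwrite("pics/t5.png",cv2.resize(ctrl.get_image("top")[200:350,225:375],None,fx=4,fy=4,interpolation=cv2.INTER_CUBIC))
```

```text
t 20.1 r 0.1629 swing 77.92 toolyaw 77.9 z 0.1976 Ftool [0.5 8.1 3.9] tau [-1.41 -1.03 -0.09] gap 0.452 q7 -0.9
```

View pics/t5.png

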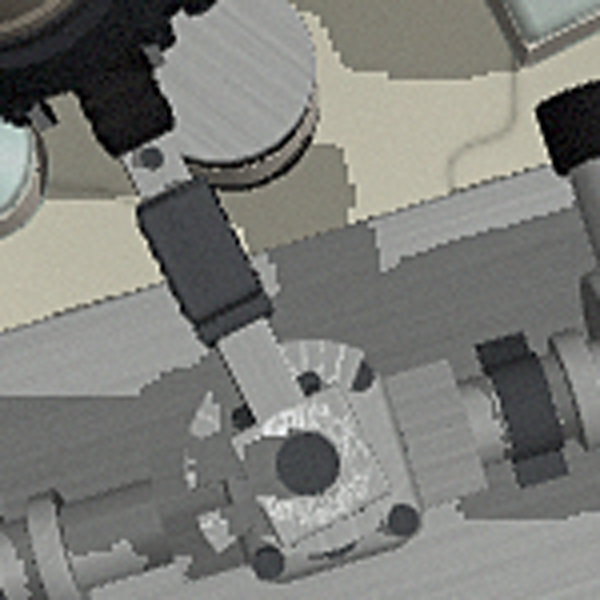

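The slide is still fully home, with its inner end about 157 px from the stem. Pushing either way is blocked at 8–10 N, at about 80° and 85°, so it is locked in the shut notch. I centre it in the play, unload and withdraw upward.

Call:
{"op": "servo_tool", "data": {
  "steps": [
    [0,0.0035,0,0.22,0.45],
    [0,0.0035,0,0.22,0.45],
    [0,0.0035,0,0.22,0.45],
    [0,0.0035,0,0.25,0.45],
    [0,0.0035,0,0.25,0.45],
    [0,0.0035,0,0.25,0.45],
    [0,0.0035,0,0.25,0.45],
    [0,0.0035,0,0.25,0.45],
    [0,0,0,0,0.45]
  ]
}}

```text
time_s: 21.28
ee_pos: [0.6356, 0.0426, 0.1975]
tool_rot: [-0.001, 0.983, 0.183, 0.0]
force: [-2.6, 3.6, 0.8]
finger_gap: 0.449
grip_force: 2.1
```

Run:
```python
from h import *
polar()
```

```text
t 21.275 r 0.1636 swing 86.34 toolyaw 87.32 z 0.1975 Ftool [-1.2 -4.3 -0.8] tau [0.81 0.4  0.03] gap 0.449 q7 -1.01
```

Force is only the swing friction, so the lever is inside its play. I back off, open and lift.

Call:
{"op": "servo_tool", "data": {
  "steps": [
    [0,-0.004,0,-0.25,0.45],
    [0,-0.004,0,-0.25,0.45],
    [0,0,0,0,0.6],
    [0,0,0,0,0.6],
    [0,0,-0.02,0,0.6],
    [0,0,-0.03,0,0.6],
    [0,0,-0.04,0,0.6],
    [0,0,-0.04,0,0.6],
    [0.05,0,-0.02,0,0.6],
    [0.05,0,0,0,0.6],
    [0,0,0,0,0.6],
    [0,0,0,0,0.6]
  ]
}}

```text
time_s: 22.78
ee_pos: [0.7174, 0.0852, 0.3482]
tool_rot: [0.001, 0.979, 0.203, -0.0]
force: [-0.9, -0.9, 0.3]
finger_gap: 0.603
grip_force: 0.0
```

Run:
```python
from h import *
polar()
cv2.imwrite("pics/t6.png",ctrl.get_image("wrist"))
```

```text
t 22.775 r 0.2556 swing 84.39 toolyaw 85.03 z 0.3482 Ftool [-1.2  0.4 -0.3] tau [ 0.04 -0.   -0.03] gap 0.603 q7 -1.15
```

View pics/t6.png

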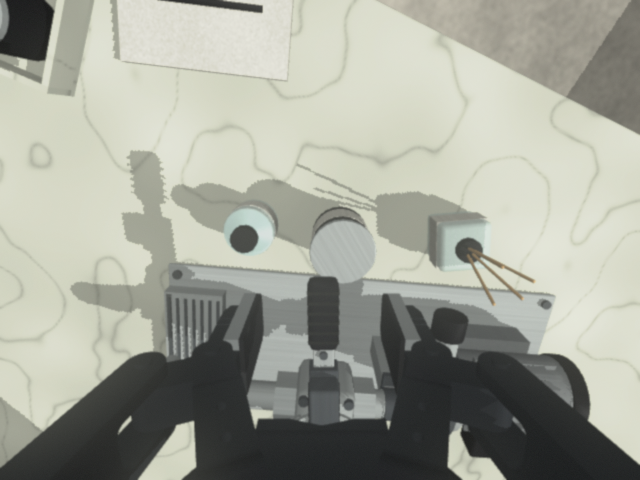

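The gripper is clear. The flask (248,232), jar (342,245) and diffuser (460,240) stand upright where they were, and the lever is across the pipe at (323,310). I hand in.

```bash
python3 -c "
from workcell import ctrl
print(ctrl.sign_off())"
```

```text
the job is handed in; nothing more can be done
None
```

The valve is shut: the lever is at about 83° with the slide dropped home and locked in the shut notch, the flask, candle jar and diffuser were not disturbed, and the job is handed in; no verdict came back.

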